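# Pack out the gap in the routing jig and hold the clamp tight

### The job

Stand plywood packers upright in line, broad faces square to the push, between the red pad of the plunger clamp and the back block of the walnut blank, adding them one at a time until pushing the yellow handle pinches them tight before the clamp reaches the end of its stroke; use no more packers than that takes. Finish while still holding: keep pushing the handle firmly (about 10 N on the packers), because the clamp springs back if let go. Leave the other things on the table where they are.

Things in the scene. Friction and masses are not known exactly. Their poses are not given: they have to be found in the camera images.
- jig: Plywood board fixed on the steel table, 400 x 240 x 18 mm. Origin: on the table, on the clamp's middle line. x = the direction the clamp pushes, z up; it spans x -170 to +230, y -120 to +120 mm, top at z = 18 mm. The gap to pack is on the line y = 0, from the red pad (face at x = -55 mm with the clamp back, 0 at the end of its stroke) to the blank's back block
- blank: Walnut disc (116 mm, 22 mm thick) with a pale back block 44 mm wide, 40 tall, 30 long and a small clamp at the far end (62 mm tall), all fixed to the board. Origin: on the board's top, middle of the back block's face that looks at the pad; axes as the board's. The face is 22 to 50 mm (varies) beyond the pad at its stroke's end, so 2 or 3 packers are needed
- plunger (a joint): Stroke of the clamp (pad, slide, yellow handle move as one along the jig's x), m. 0 = right back, where a spring returns it when let go; 0.055 = a dead stop. Spring 2 N at 0 rising to 5 N at 0.055, friction under 1 N. Packers are tight if the push meets them before the dead stop; the dead stop also feels firm though packers are still loose
- clamp_handle (a point): Yellow upright round handle of the clamp, 30 mm diameter, on a foot disc 40 mm wide, 6 mm thick; 50 mm behind the pad's face, moves with it, along the jig's x only. This point: middle of its foot, 38 mm above the table; top 146 mm above the table
- clamp_pad (a point): Red pad of the clamp, 14 mm thick, 44 mm wide, 38 mm tall. This point: middle of the lower edge of its flat face that looks at the blank, 20 mm above the table
- packer_a: Packer: a standing offcut of 18 mm plywood, pale wood with two darker glue lines, 18 mm thick (its x) by 55 mm long (its y) by 40 mm tall (z), about 35 g; all four packers are alike. Origin: centre of its underside
- packer_b: Packer: a standing offcut of 18 mm plywood, pale wood with two darker glue lines, 18 mm thick (its x) by 55 mm long (its y) by 40 mm tall (z), about 35 g; all four packers are alike. Origin: centre of its underside
- packer_c: Packer: a standing offcut of 18 mm plywood, pale wood with two darker glue lines, 18 mm thick (its x) by 55 mm long (its y) by 40 mm tall (z), about 35 g; all four packers are alike. Origin: centre of its underside
- packer_d: Packer: a standing offcut of 18 mm plywood, pale wood with two darker glue lines, 18 mm thick (its x) by 55 mm long (its y) by 40 mm tall (z), about 35 g; all four packers are alike. Origin: centre of its underside
- screw_jar: Bystander: small glass jar with steel cap, 46 mm diameter, 60 mm tall, standing among the packers. Origin: centre of its underside
- offcut: Bystander: dark walnut offcut, 45 x 36 x 24 mm, lying among the packers; not a packer. Origin: centre of its underside
- glue: Bystander: yellow glue bottle, 64 mm diameter, 170 mm tall. Origin: centre of its underside
- tape: Bystander: yellow tape measure, 70 x 38 x 62 mm. Origin: centre of its underside
- wrench: Bystander: steel wrench lying on the table to the left. Origin: underside, near its middle
- bench_brush: Bystander: bench brush lying on the table to the left. Origin: underside, near its middle
There are look-alikes about, which are no part of the job. What is shaped like the packer_b but purple or turquoise is not meant.

How it is judged:
By the outcome, as a careful person would: the job done as asked, in the order asked, and still so for the second after the job is handed in, while the arm keeps its last pose, push and grip.
It also fails if it takes over 72 s, if anything falls off the work surface, if the arm or the gripper's body presses on something with over 40 N, if the wrist force passes 120 N, or if a joint passes its speed limit or range.

### The arm

A 6-joint arm with a two-finger parallel gripper is mounted at the origin on the work surface. World frame = base frame: x ahead of the robot, y to its left, z up, the work surface at z = 0. Lengths are in m, angles in degrees, forces in N, time in s.
With the tool pointing down it reaches from about 0.325 to 0.9 m from the base axis. Payload 3.5 kg.
Tool frame: the origin (TCP) lies on the centre line of the jaws, within the pads' length; the fingertips stand 19 mm ahead of it and the grasp point (between the pads) is the TCP; z points along the fingers, y is the line along which they close (so a half turn about z gives the same grasp; the last joint's range is limited). The gripper opens to 85 mm and grips with 20 to 120 N. Pads are 22 mm wide; open, the fingers measure 114 mm over their backs; the gripper's body (76 mm by 85 mm) begins 54 mm behind the grasp point. The pads swing forward as they close: fully open they stand 13 mm farther back than shut.
Start: joints at [-71.242, 15.837, -1.513, 72.651, 0, 84.076], TCP at [0.261, -0.568, 0.213] pointing down, gripper open.
Joint ranges: [-178.77, 178.77], [-48.84, 107.48], [-61.69, 71.31], [-111.58, 123.2], [-90, 87.43], [-180, 180]. Speed limits (degrees/s): [147.25, 147.25, 180, 180, 180, 180].

### API

Orientations are given as a 3x3 rotation matrix whose columns are the frame's x, y, z axes.
In Python, from bench import arm gives the robot as it stands.
- The arm moves only by the tool drive_tool, never from a script. Its argument "series" is a list that holds one entry, the list of rows, each a list of 7 numbers: the shift along the tool's x, y, z in cm, then the turn, a rotation vector about the tool's x, y, z in rad, then the opening, from -1 (shut) to 1 (fully open), so that 0 is half open. A call has 1 to 12 rows; each row is the pose to reach, as a shift and turn from the pose commanded when the call began, along the tool's axes at that moment; what a row does not reach only later rows make up. A row lasts 1/8 s, in which the tool goes at most 62.5 mm and 10.7 degrees, less where a joint would pass 70% of its speed; a pose out of reach is approached as far as the arm can. A call with a gripper value outside its range is refused whole. The fingers move at their own pace and stop on an object; the grip force is fixed at half the most. Time passes only in rows, so rows that repeat a pose let the fingers close. It gives the time, the measured TCP pose, the force, the opening and the grip force at its end, in the units of the state.
- arm.get_obs(): the state, without advancing time (a new reading comes with each control period).
- arm.grab_frame(name): name is "side" or "top"; returns (picture, depth): 420x560x3 uint8, red, green, blue; 420x560 float32, m along the optical axis (not along the pixel's ray), 0 where there is no reading.
- arm.get_calibration(name): a dict with "intrinsics" (3x3 intrinsics, pixels), "k1" (the pictures are not rectified: a ray, as slopes to the right and down, at radius r is drawn at 1 + k1 r^2 times it, then the intrinsics apply), "view" (4x4, takes a point from world to camera coordinates). Camera axes: x right, y up, looking along -z (the intrinsics and any distortion apply to the point x, -y, -z); pixel columns grow to the right and rows downward; lengths in m; the calibration is good to about 2 mm. A picture is of the moment at which its call begins. get_calibration takes no time and is no camera call.
- arm.close_job(): hands the job in; it is judged then, once.
Trained networks look in the newest picture that a camera, given by its name, has taken for a name from the list of things; names that differ only in an ending like _2 or _b are one class to them, and where a whole thing is asked for, a point or a joint stands for the part that bears it (a point fixed in the world has none). Each returns a list of dicts, best first, with "p" (0 to 1); they miss things now and then, are a little off and sometimes report something else, mostly with a low value. They report only what shows in the picture. A call takes as long as a camera call. They do not tell look-alikes from the thing itself.
- arm.look_for(camera, target): "point" ([x, y, z] in m, in world coordinates, good to about 4 mm: the middle of the surface that is visible of it).
- arm.masks_of(camera, target): "region" (420x560 bool, what is visible of it).
- arm.pinpoint(camera, target): "point" ([x, y, z] in m, in world coordinates, good to about 4 mm: a listed point, or the origin of a listed thing).
The state is a dict: "time_s": time; "joints": joint angles; "qvel": joint speeds; "tau": joint torques, N m; "tcp_pos": TCP position; "ee_rot": TCP orientation; "contact_force": force on the tool from outside, world axes, zero at the start; "moment": the same for the moment, N m; "width": opening from 0.0 (shut) to 1.0 (fully open); "grip_force": force on a finger pad.
Only numpy, scipy, OpenCV 4.12 (cv2) and the standard library are available. Lean on these libraries where they do the work, as an engineer would, in place of code of your own. Each camera call takes 0.05 s, during which the arm holds its last target. There are 200 camera calls.

## Working session

There is one attempt and no reset: what is moved stays moved. The work goes in short steps, Python scripts to look and compute and a tool call to move; the robot and the scene stay as the last step left them, time stands still between calls to the robot, and variables do not carry over. Pictures are saved under pics/ and viewed, at most 12 in all, crops included, and the job is handed in when it is done.

Besides the shell and the picture viewer there is one more tool, called after "Request:" as name(argument=value, ...), one argument or row to a line, values as JSON. drive_tool: Moves the arm, as the interface text tells. Its arguments: {"type":"object","properties":{"series":{"type":"array","items":{"type":"array","items":{"type":"array","items":{"type":"number"}}}}},"required":["series"]}

```bash
mkdir -p pics; ls
cat > h.py <<'E'
import numpy as np,cv2
from bench import arm
np.set_printoptions(precision=4,suppress=True)
def grab(n,f):
    p,d=arm.grab_frame(n); cv2.imwrite('pics/'+f,p[:,:,::-1]); return p,d
def world(cam,d,us,vs):
    c=arm.get_calibration(cam);K=np.array(c['intrinsics']);V=np.array(c['view'])
    us=np.atleast_1d(us).astype(float);vs=np.atleast_1d(vs).astype(float)
    x=(us-K[0,2])/K[0,0];y=(vs-K[1,2])/K[1,1];a,b=x.copy(),y.copy()
    for _ in range(10):
        r=1+c['k1']*(a*a+b*b);a,b=x/r,y/r
    z=d[vs.astype(int),us.astype(int)]
    P=np.stack([a*z,-b*z,-z,np.ones_like(z)])
    return (np.linalg.inv(V)@P)[:3].T
E
python3 - <<'E'
from h import *
for n in('top','side'):
    p,d=grab(n,n+'0.png')
    for t in('packer_a','clamp_handle','clamp_pad','blank','jig','screw_jar','offcut','glue','tape'):
        print(n,t,[(np.array(q['point']),round(q['p'],2)) for q in arm.pinpoint(n,t)][:7])
o=arm.get_obs();print(o)
E
```

```text
pics
top packer_a [(array([ 0.4301, -0.1793,  0.0021]), 0.58), (array([ 0.4145, -0.3097,  0.0001]), 0.54), (array([ 0.3489, -0.1645, -0.0023]), 0.48), (array([ 0.3378, -0.3739,  0.0007]), 0.45), (array([ 0.339 , -0.2735,  0.0017]), 0.42), (array([ 0.5184, -0.1865,  0.0004]), 0.4)]
top clamp_handle [(array([0.4579, 0.0721, 0.0357]), 0.57)]
top clamp_pad [(array([0.5093, 0.0868, 0.0216]), 0.72), (array([ 0.6068,  0.4489, -0.0005]), 0.72)]
top blank [(array([0.5994, 0.1119, 0.0139]), 0.94)]
top jig [(array([ 0.5568,  0.1087, -0.0013]), 0.81)]
top screw_jar [(array([ 0.616 , -0.1848, -0.0009]), 0.56)]
top offcut [(array([ 0.5306, -0.3171, -0.    ]), 0.49)]
top glue [(array([0.5394, 0.5101, 0.0012]), 0.83)]
top tape [(array([0.6071, 0.45  , 0.0002]), 0.92)]
side packer_a [(array([ 0.4146, -0.3046,  0.0016]), 0.8), (array([ 0.3468, -0.1658,  0.0013]), 0.75), (array([ 0.3405, -0.3707, -0.0022]), 0.71), (array([ 0.6201, -0.3091,  0.0028]), 0.65), (array([ 0.4338, -0.1771,  0.0012]), 0.64), (array([ 0.3345, -0.2742, -0.0002]), 0.59), (array([ 0.5173, -0.1913,  0.0024]), 0.58)]
side clamp_hand
[... 371 characters left out ...]
0.1866, -0.0018]), 0.71)]
side offcut [(array([ 0.5283, -0.323 ,  0.0007]), 0.63)]
side glue [(array([ 0.6161, -0.1884,  0.0041]), 0.56)]
side tape []
{'time_s': 1.0, 'joints': array([-71.24  ,  15.8344,  -1.511 ,  72.6519,  -0.001 ,  84.0754]), 'qvel': array([ 0.0878, -0.0422,  0.0086, -0.0086, -0.0558,  0.0439]), 'tau': array([ -0.001 , -44.5502,  29.5573,   0.0008,  -0.0002,  -0.    ]), 'tcp_pos': array([ 0.261 , -0.5679,  0.2133]), 'ee_rot': array([[ 0.9086,  0.4176, -0.    ],
       [ 0.4176, -0.9086, -0.0001],
       [-0.    ,  0.    , -1.    ]]), 'contact_force': array([0.0886, 0.0089, 0.4519]), 'moment': array([0.0052, 0.0542, 0.0137]), 'grip_force': 0.0, 'width': 0.9999070498580006}
```

View pics/top0.png

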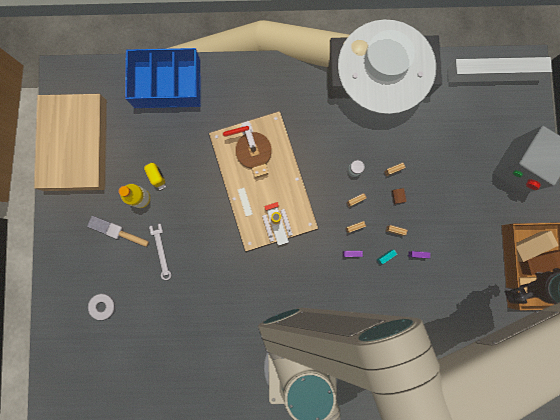

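View pics/side0.png

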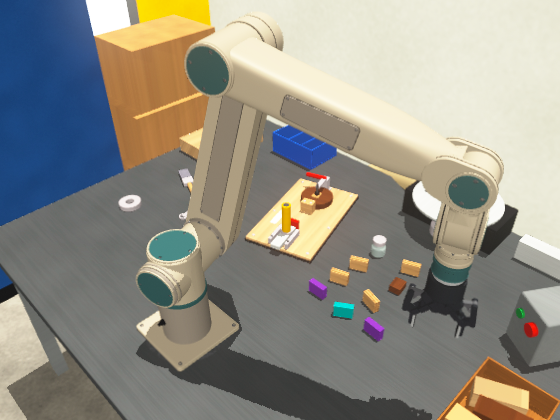

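Top view. Candidates: pale packers at (397,168), (357,200), (357,227) and (397,231). Look-alikes are purple at (353,254) and (420,255), and turquoise at (388,257). The walnut offcut is at (399,196), the jar at (356,169), and the clamp and gap run from (272,210) to (260,172). I choose the four pale ones and will check them in a crop.

Run:
```python
from h import *
cr=[]
for cam in('top','side'):
    p,d=arm.grab_frame(cam)
    for q in arm.masks_of(cam,'packer_a'):
        m=q['region'];v,u=np.nonzero(m);P=world(cam,d,u,v);c=p[m].mean(0)
        t=P[(P[:,2]>.034)&(P[:,2]<.046)]
        if len(t)<8: continue
        r=cv2.minAreaRect((t[:,:2]*1000).astype(np.float32))
        (w,h),a=r[1],r[2]
        if w<h:a+=90
        print(cam,round(q['p'],2),u.mean().round(),v.mean().round(),'rgb',c.round(),'ctr',np.array(r[0]).round(1),'mean',t.mean(0)*1000,'LxW',round(max(w,h)),round(min(w,h)),'ang',round((a+90)%180-90,1))
    H,W=d.shape;vv,uu=np.mgrid[:H,:W];P=world(cam,d,uu.ravel(),vv.ravel())
    s=(P[:,0]>.33)&(P[:,0]<.82)&(P[:,1]>-.1)&(P[:,1]<.3)&(P[:,2]>.010)&(P[:,2]<.028)&(d.ravel()>0)
    m=np.zeros(H*W,np.uint8);m[s]=1;n,l,st,_=cv2.connectedComponentsWithStats(m.reshape(H,W));k=1+st[1:,4].argmax();s=(l==k).ravel()
    r=cv2.minAreaRect((P[s][:,:2]*1000).astype(np.float32));print('board',r,P[s][:,2].mean())
    np.save(cam+'P.npy',P.reshape(H,W,3));np.save(cam+'p.npy',p)
p=np.load('topp.npy')
a=cv2.resize(p[150:270,330:440],None,fx=4,fy=4,interpolation=3);b=cv2.resize(p[130:250,215:300],None,fx=4,fy=4,interpolation=3)
cv2.imwrite('pics/crop1.png',np.hstack([a,b])[:,:,::-1])
```

```text
top 0.62 385.0 257.0 rgb [ 22. 146. 142.] ctr [ 336.7 -270.8] mean [ 336.2328 -269.4309   39.1502] LxW 54 17 ang -56.7
top 0.5 355.0 200.0 rgb [175. 141.  97.] ctr [ 517.1 -183.3] mean [ 516.6179 -181.9891   39.7252] LxW 55 17 ang -64.6
top 0.44 351.0 253.0 rgb [146.  86. 170.] ctr [ 348.5 -163.9] mean [ 348.4107 -163.8481   39.2047] LxW 54 15 ang 88.8
top 0.43 355.0 227.0 rgb [189. 150.  98.] ctr [ 430.9 -175.8] mean [ 431.2292 -174.7546   39.7165] LxW 53 16 ang -71.6
top 0.43 396.0 230.0 rgb [158. 127.  87.] ctr [ 418.8 -304.8] mean [ 418.673  -303.9887   39.1118] LxW 56 19 ang 73.4
top 0.43 418.0 254.0 rgb [126.  70. 150.] ctr [ 341.3 -372.4] mean [ 341.6934 -371.7525   39.2131] LxW 56 18 ang 84.6
top 0.42 264.0 188.0 rgb [202. 174. 136.] ctr [438.9  67.8] mean [435.9745  67.4373  39.1115] LxW 115 72 ang 16.5
board ((587.8428955078125, 111.58626556396484), (402.2090148925781, 243.02719116210938), 16.342239379882812) 0.01780756702780189
side 0.82 318.0 288.0 rgb [130.  60. 156.] ctr [ 347.8 -167.2] mean [ 346.3377 -167.8384   39.4404] LxW 58 23 ang 89.7
side 0.72 344.0 310.0 rgb [  2. 177. 168.] ctr [ 333.5 -277.1] mean [ 333.1732 -276.6153   39.2307] LxW 51 20 ang -58.9
side 0.69 339.0 276.0 rgb [203. 156.  93.] ctr [ 429.3 -181.3] mean [ 428.926  -181.9979   39.3259] LxW 55 25 ang -75.2
side 0.66 410.0 268.0 rgb [199. 154.  91.] ctr [ 609.1 -311.1] mean [ 608.9404 -312.3552   38.9756] LxW 52 23 ang -58.5
side 0.65 371.0 300.0 rgb [194. 150.  86.] ctr [ 415.4 -309.2] mean [ 414.5658 -310.445    38.7412] LxW 59 18 ang 75.6
side 0.57 374.0 329.0 rgb [128.  53. 160.] ctr [ 338.2 -377. ] mean [ 337.7462 -376.2399   38.4141] LxW 57 21 ang 84.4
side 0.49 358.0 263.0 rgb [208. 160.  93.] ctr [ 517.3 -186.4] mean [ 514.3309 -188.228    39.5061] LxW 55 23 ang -69.9
board ((582.311767578125, 106.2059326171875), (418.2356872558594, 245.92620849609375), 16.42264175415039) 0.01841905095014666
```

View pics/crop1.png

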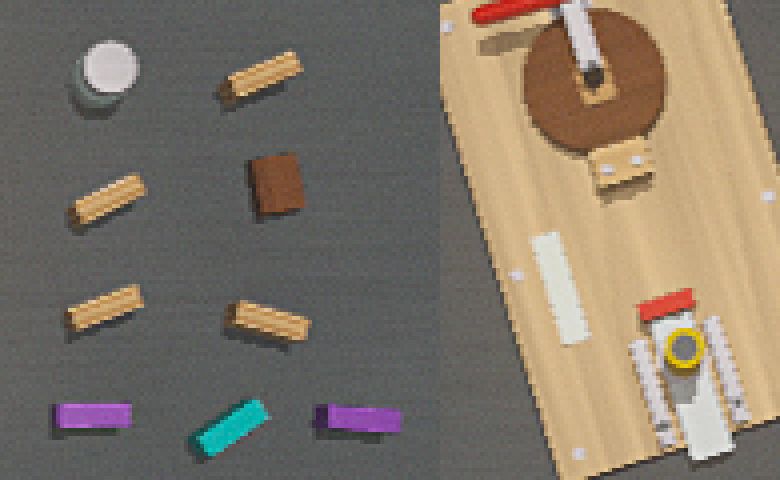

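The crop confirms four pale plywood packers with glue lines. The purple and turquoise blocks and the walnut offcut are clearly different. In the right half, the pale back block's face and the red pad are visible.

```bash
cat >> h.py <<'E'
YJ=np.radians(16.35);ex=np.array([np.cos(YJ),np.sin(YJ)]);ey=np.array([-ex[1],ex[0]]);O=np.array([.559,.1025])
def jig(x,y):return O+x*ex+y*ey
def move(xy,z,yaw):
    o=arm.get_obs();R=o['ee_rot'];d=np.array([*xy,z])-o['tcp_pos']
    cur=np.degrees(np.arctan2(R[1,0],R[0,0]))
    print('move cm',R.T@d*100,'turn z',round(-np.radians((yaw-cur+90)%180-90),3),'at',o['tcp_pos'],'yaw',cur.round(2),'F',o['contact_force'],'w',o['width'],'t',o['time_s'])
E
python3 - <<'E'
from h import *
for cam in('top','side'):
    P=np.load(cam+'P.npy').reshape(-1,3);q=P[:,:2]-O;X=np.c_[q@ex,q@ey,P[:,2]]*1000
    def rep(n,s):print(cam,n,s.sum(),np.percentile(X[s],[2,50,98],axis=0).round(1).tolist())
    rep('block',(X[:,0]>10)&(X[:,0]<85)&(abs(X[:,1])<40)&(X[:,2]>53)&(X[:,2]<63))
    rep('padtop',(X[:,0]>-80)&(X[:,0]<-40)&(abs(X[:,1])<40)&(X[:,2]>53)&(X[:,2]<63))
    rep('handletop',(X[:,0]>-140)&(X[:,0]<-70)&(abs(X[:,1])<40)&(X[:,2]>140))
    p=np.load(cam+'p.npy').reshape(-1,3).astype(int)
    rep('white',(X[:,0]>-90)&(X[:,0]<60)&(X[:,1]>15)&(X[:,1]<100)&(p.min(1)>190)&(X[:,2]>10)&(X[:,2]<50))
move((.431,-.179),.11,16.35)
E
```

```text
top block 127 [[41.3, -20.8, 53.7], [55.4, 1.4, 57.7], [70.4, 21.6, 61.4]]
top padtop 58 [[-67.7, -19.6, 53.3], [-61.6, 1.3, 57.3], [-54.3, 21.3, 61.0]]
top handletop 82 [[-116.5, -12.5, 141.2], [-104.5, 0.4, 145.5], [-91.0, 12.6, 150.1]]
top white 186 [[-83.9, 28.3, 11.6], [-21.0, 73.7, 18.9], [22.6, 84.1, 40.0]]
side block 71 [[35.6, -24.0, 53.8], [51.7, -3.9, 58.8], [72.6, 17.1, 62.5]]
side padtop 27 [[-72.3, -23.7, 53.5], [-64.5, -9.6, 57.7], [-56.1, 3.6, 61.8]]
side handletop 50 [[-119.2, -15.7, 141.3], [-108.0, -3.0, 145.4], [-91.1, 10.8, 150.7]]
side white 97 [[-82.0, 32.5, 14.2], [-39.5, 74.9, 18.9], [11.1, 88.1, 38.9]]
move cm [ 31.6887 -28.239   10.3214] turn z 0.145 at [ 0.261  -0.5679  0.2132] yaw 24.68 F [-0.6106 -0.6564 -1.2718] w 0.9992110113183643 t 1.2
```

Request:
drive_tool(
  series=[
    [[31.7, -28.2, 6, 0, 0, 0.145, 1], [31.7, -28.2, 9, 0, 0, 0.145, 1], [31.7, -28.2, 9, 0, 0, 0.145, 1], [31.7, -28.2, 9, 0, 0, 0.145, 1], [31.7, -28.2, 9, 0, 0, 0.145, 1], [31.7, -28.2, 9, 0, 0, 0.145, 1], [31.7, -28.2, 9, 0, 0, 0.145, 1], [31.7, -28.2, 9, 0, 0, 0.145, 1], [31.7, -28.2, 9, 0, 0, 0.145, 1], [31.7, -28.2, 9, 0, 0, 0.145, 1]],
  ],
)

```text
time_s: 2.45
tcp_pos: [0.4315, -0.1806, 0.1237]
ee_rot: [[0.96, 0.28, 0.001], [0.28, -0.96, -0.001], [0.001, 0.001, -1.0]]
contact_force: [-0.1, -0.1, 0.0]
width: 1.001
grip_force: 0.0
```

Numbers agree: block face at jig x ≈ 41 mm, and pad and handle where the description says. That suggests 3 packers. Gripping the first.

Request:
drive_tool(
  series=[
    [[0, 0, 6, 0, 0, 0, 1], [0, 0, 9, 0, 0, 0, 1], [0, 0, 9.8, 0, 0, 0, 1], [0, 0, 9.8, 0, 0, 0, 0.2], [0, 0, 9.8, 0, 0, 0, 0.0], [0, 0, 9.8, 0, 0, 0, 0.0], [0, 0, 9.8, 0, 0, 0, -0.2], [0, 0, 9.8, 0, 0, 0, -0.2]],
  ],
)

```text
time_s: 3.45
tcp_pos: [0.4315, -0.1793, 0.0256]
ee_rot: [[0.959, 0.282, 0.001], [0.282, -0.959, -0.0], [0.0, 0.0, -1.0]]
contact_force: [-0.6, 0.4, -0.1]
width: 0.397
grip_force: 0.0
```

Run:
```python
from h import *
grab('side','s1.png')
move(jig(.028,0),.12,16.35)
```

```text
move cm [ 22.9913 -23.4321  -9.4548] turn z 0.001 at [ 0.4314 -0.1793  0.0255] yaw 16.38 F [-0.8082  1.093  -0.0648] w 0.39942143653136264 t 3.5
```

View pics/s1.png

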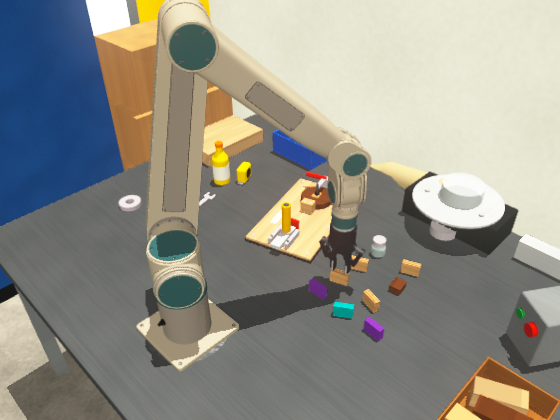

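Width came out at 34 mm rather than 55, so the grasp missed. The packer at (339,278) appears to be in front of the fingers. I'll take a closer look.

Run:
```python
from h import *
p=cv2.imread('pics/s1.png')
cv2.imwrite('pics/c2.png',cv2.resize(p[210:310,285:405],None,fx=6,fy=6,interpolation=2))
for cam in('side','top'):
    arm.grab_frame(cam)
    print(cam,[(np.array(q['point']),round(q['p'],2)) for q in arm.pinpoint(cam,'packer_a')])
```

```text
side [(array([ 0.4193, -0.3059,  0.0028]), 0.74), (array([ 0.3446, -0.3722, -0.0009]), 0.72), (array([ 0.3355, -0.2752,  0.0006]), 0.67), (array([ 0.3449, -0.1642,  0.0024]), 0.62), (array([ 0.4303, -0.1792,  0.0018]), 0.53), (array([ 0.6192, -0.3085,  0.0036]), 0.48), (array([ 0.5157, -0.189 ,  0.0011]), 0.43)]
top [(array([ 0.5187, -0.1918, -0.001 ]), 0.68), (array([ 0.3399, -0.3753,  0.0045]), 0.66), (array([ 0.6115, -0.3141, -0.0006]), 0.46)]
```

View pics/c2.png

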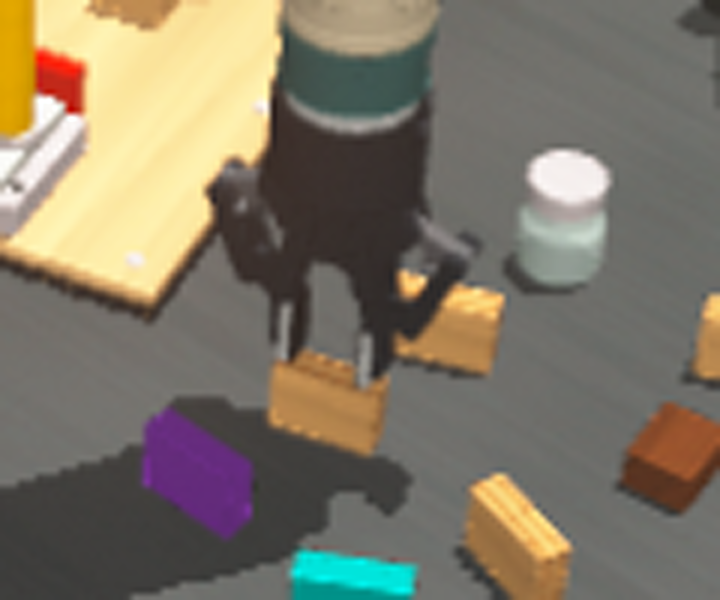

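The crop shows the finger tips at crop (285,345) and (370,380), at the packer's top rear edge. I'll check with depth whether they are above it or behind it.

Run:
```python
from h import *
p,d=arm.grab_frame('side')
for n,(u,v) in dict(f1=(332,265),f1b=(332,268),f2=(346,268),f2b=(346,272),top=(338,271),face=(338,278),face2=(335,276),bot=(345,284)).items():
    print(n,p[v,u],world('side',d,[u],[v])[0]*1000)
q=arm.masks_of('side','packer_a')
for k in q:
    m=k['region'];v,u=np.nonzero(m)
    if abs(u.mean()-338)<9 and abs(v.mean()-277)<9:
        P=world('side',d,u,v)*1000;print(k['p'],np.percentile(P,[3,50,97],axis=0));t=P[P[:,2]>35];print(t.mean(0),len(t))
move((.4315,-.179),.12,16.35)
```

```text
f1 [143 140 134] [ 413.5374 -163.1303   66.6868]
f1b [140 137 132] [ 415.3289 -162.4775   53.0273]
f2 [134 131 128] [ 426.7223 -204.8735   73.0076]
f2b [101  98  96] [ 430.1913 -203.6514   53.9003]
top [173 125  74] [ 430.0581 -174.3194   38.6876]
face [176 128  74] [ 419.412  -184.3261   23.9318]
face2 [176 129  74] [ 420.5728 -171.7318   22.8963]
bot [180 132  77] [ 430.6838 -203.5976    4.2535]
0.48 [[ 414.2061 -207.3634    0.4171]
 [ 425.6415 -184.3261   24.912 ]
 [ 441.2202 -159.9597   42.4657]]
[ 428.219  -183.3347   39.3153] 71
move cm [ 0.0341 -0.0135 -9.4847] turn z 0.001 at [ 0.4312 -0.1792  0.0252] yaw 16.38 F [-0.071  -0.3413 -0.0823] w 0.40028109443182225 t 3.8
```

Depth puts the fingertips at z ≈ 45–50 mm, above the packer, though the reported TCP z is 25 mm. I'll raise the gripper and measure the real tip height.

Request:
drive_tool(
  series=[
    [[0, 0, -5, 0, 0, 0, 1], [0, 0, -6, 0, 0, 0, 1], [0, 0, -6, 0, 0, 0, 1]],
  ],
)

```text
time_s: 4.18
tcp_pos: [0.432, -0.1797, 0.0859]
ee_rot: [[0.959, 0.282, 0.002], [0.282, -0.959, -0.001], [0.002, 0.002, -1.0]]
contact_force: [-0.0, 0.7, 0.3]
width: 0.998
grip_force: 0.0
```

Run:
```python
from h import *
p,d=grab('side','s2.png')
H,W=d.shape;vv,uu=np.mgrid[:H,:W];P=world('side',d,uu.ravel(),vv.ravel())*1000
o=arm.get_obs();t=o['tcp_pos']*1000;R=o['ee_rot'];L=(P-t)@R
s=(abs(L[:,0])<25)&(abs(L[:,1])<65)&(P[:,2]>48)&(L[:,2]<60)
print(t,o['width'],s.sum());
for sg in(-1,1):
    k=s&(L[:,1]*sg>0);print(sg,'tool z pct',np.percentile(L[k,2],[50,90,97,99,100]))
    k2=k&(L[:,2]>np.percentile(L[k,2],80));print('tip xy',np.percentile(L[k2],[5,50,95],axis=0))
cv2.imwrite('pics/c3.png',cv2.resize(p[190:310,285:405,::-1],None,fx=5,fy=5,interpolation=2))
```

```text
[ 431.0443 -179.1785   84.8793] 0.9991009499153992 2171
-1 tool z pct [-132.2807  -72.542   -47.2553  -38.625   -30.1337]
tip xy [[-12.4744 -62.7041 -90.2247]
 [ -6.5124 -47.0289 -72.2255]
 [  9.1622 -40.9516 -38.589 ]]
1 tool z pct [-274.2933  -97.6243  -64.667   -48.1117  -33.1635]
tip xy [[ -18.4677    5.3689 -124.6003]
 [  -9.5582   41.8736  -97.4996]
 [  10.2986   61.0296  -48.1032]]
```

View pics/c3.png

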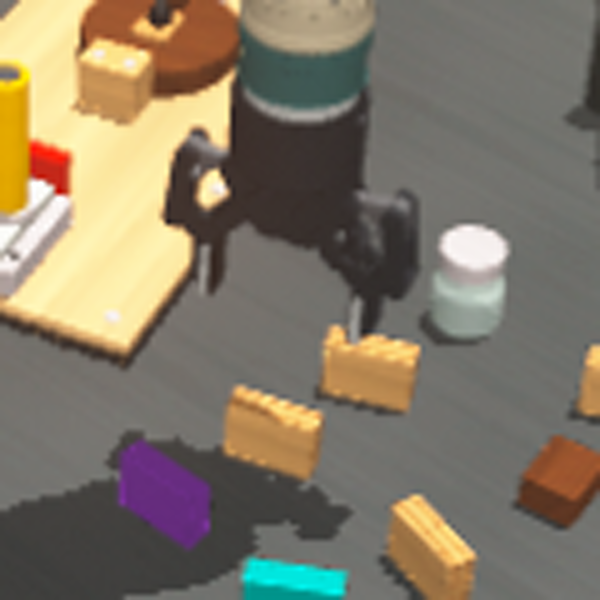

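The picture shows both packers undisturbed and the jaws straddling above the near one at crop (272,430). The tips are about 30 mm behind the reported TCP when open, so the reported z reads about 37 mm low. I'll go correspondingly deeper.

Request:
drive_tool(
  series=[
    [[0, 0, 5, 0, 0, 0, 1], [0, 0, 8, 0, 0, 0, 1], [0, 0, 9.4, 0, 0, 0, 1], [0, 0, 9.4, 0, 0, 0, 1], [0, 0, 9.4, 0, 0, 0, 0], [0, 0, 9.4, 0, 0, 0, -0.2], [0, 0, 9.4, 0, 0, 0, -0.2], [0, 0, 9.4, 0, 0, 0, -0.2]],
  ],
)

```text
time_s: 5.22
tcp_pos: [0.433, -0.1803, -0.0072]
ee_rot: [[0.959, 0.282, 0.003], [0.282, -0.959, -0.002], [0.003, 0.003, -1.0]]
contact_force: [0.0, -0.8, 7.4]
width: 0.635
grip_force: 63.6
```

Run:
```python
from h import *
move(jig(.028,0),.08,16.35)
```

```text
move cm [ 22.881  -23.5544  -8.7184] turn z 0.0 at [ 0.433  -0.1803 -0.0072] yaw 16.38 F [ 0.0048 -0.8169  7.4107] w 0.6351683980500075 t 5.225
```

Gripped: 54 mm wide, 64 N. Lifting and moving to above the gap.

Request:
drive_tool(
  series=[
    [[0, 0, -4, 0, 0, 0, -0.2], [2, -2, -7, 0, 0, 0, -0.2], [6, -6, -7, 0, 0, 0, -0.2], [10, -10, -7, 0, 0, 0, -0.2], [14, -14, -7, 0, 0, 0, -0.2], [18, -18, -7, 0, 0, 0, -0.2], [21.5, -22, -7, 0, 0, 0, -0.2], [22.9, -23.5, -7, 0, 0, 0, -0.2], [22.9, -23.5, -7, 0, 0, 0, -0.2], [22.9, -23.5, -7, 0, 0, 0, -0.2]],
  ],
)

```text
time_s: 6.48
tcp_pos: [0.5838, 0.1097, 0.061]
ee_rot: [[0.96, 0.281, -0.001], [0.281, -0.96, -0.001], [-0.002, 0.0, -1.0]]
contact_force: [-0.2, 0.1, -0.4]
width: 0.634
grip_force: 63.3
```

Run:
```python
from h import *
move(jig(.028,0),.013,16.35)
```

```text
move cm [ 0.228  -0.0085  4.7978] turn z -0.0 at [0.5838 0.1097 0.061 ] yaw 16.32 F [-0.2356  0.0618 -0.4042] w 0.6335440390046584 t 6.475
```

Request:
drive_tool(
  series=[
    [[0, 0, 3, 0, 0, 0, -0.2], [0, 0, 4.5, 0, 0, 0, -0.2], [0, 0, 4.8, 0, 0, 0, -0.2], [0, 0, 4.8, 0, 0, 0, -0.2]],
  ],
)

```text
time_s: 6.98
tcp_pos: [0.5847, 0.1103, 0.0134]
ee_rot: [[0.96, 0.281, -0.0], [0.281, -0.96, -0.0], [-0.0, 0.0, -1.0]]
contact_force: [0.6, 0.6, -0.4]
width: 0.635
grip_force: 63.3
```

Run:
```python
from h import *
p,d=grab('side','s3.png')
cv2.imwrite('pics/c4.png',cv2.resize(p[150:270,240:380,::-1],None,fx=5,fy=5,interpolation=2))
P=world('side',d,*[a.ravel() for a in np.mgrid[:560,:420]]);print(arm.get_obs()['contact_force'])
```

```text
[-0.0495  0.0507 -1.3963]
```

View pics/c4.png

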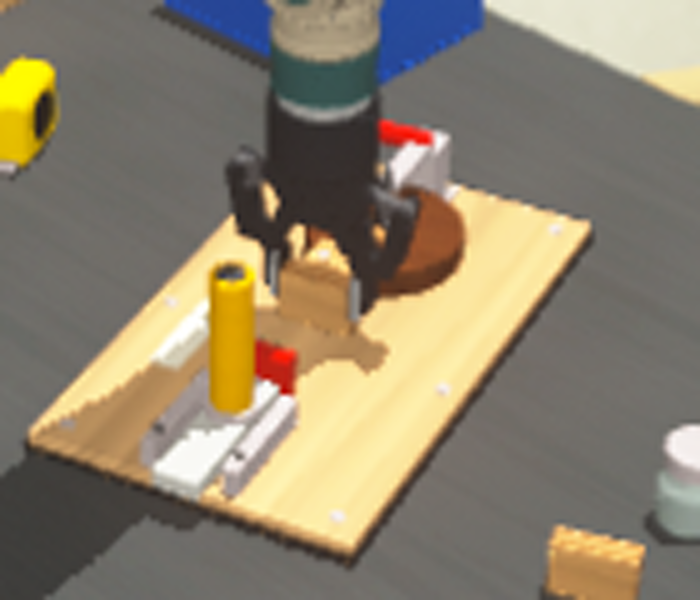

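The packer hangs square in front of the block at crop (315,295), with no contact yet. Lowering the last millimetres, releasing and rising.

Request:
drive_tool(
  series=[
    [[0, 0, 0.2, 0, 0, 0, -0.2], [0, 0, 0.25, 0, 0, 0, -0.2], [0, 0, 0.25, 0, 0, 0, 0.5], [0, 0, 0.25, 0, 0, 0, 1], [0, 0, 0.25, 0, 0, 0, 1], [0, 0, -4, 0, 0, 0, 1], [0, 0, -8, 0, 0, 0, 1], [0, 0, -8, 0, 0, 0, 1]],
  ],
)

```text
time_s: 8.02
tcp_pos: [0.5884, 0.1111, 0.0974]
ee_rot: [[0.959, 0.282, 0.008], [0.282, -0.959, 0.001], [0.008, 0.002, -1.0]]
contact_force: [0.2, -0.3, 0.1]
width: 0.998
grip_force: 0.0
```

Run:
```python
from h import *
move((.517,-.187),.08,22)
```

```text
move cm [-15.2628  26.5813   1.6586] turn z -0.098 at [0.5884 0.1111 0.0974] yaw 16.38 F [ 0.2039 -0.3325  0.0849] w 0.9978111677983214 t 8.025
```

Request:
drive_tool(
  series=[
    [[-3, 5, 0, 0, 0, -0.05, 1], [-6, 10.5, 0, 0, 0, -0.1, 1], [-9, 16, 0, 0, 0, -0.1, 1], [-12, 21, 0, 0, 0, -0.1, 1], [-15, 26, 0, 0, 0, -0.1, 1], [-15.3, 26.6, 3, 0, 0, -0.1, 1], [-15.3, 26.6, 6, 0, 0, -0.1, 1], [-15.3, 26.6, 6, 0, 0, -0.1, 1], [-15.3, 26.6, 6, 0, 0, -0.1, 1]],
  ],
)

```text
time_s: 9.15
tcp_pos: [0.513, -0.1874, 0.0334]
ee_rot: [[0.926, 0.377, -0.0], [0.377, -0.926, 0.0], [-0.0, -0.0, -1.0]]
contact_force: [-0.3, -0.3, 0.2]
width: 0.998
grip_force: 0.0
```

Run:
```python
from h import *
move((.517,-.187),-.007,22)
```

```text
move cm [0.3873 0.1134 4.0363] turn z 0.002 at [ 0.513  -0.1874  0.0334] yaw 22.13 F [-0.301  -0.2902  0.1834] w 0.9977802462650922 t 9.15
```

Request:
drive_tool(
  series=[
    [[0.3, 0.1, 2.5, 0, 0, 0, 1], [0.3, 0.1, 4, 0, 0, 0, 1], [0.3, 0.1, 4, 0, 0, 0, 1], [0.3, 0.1, 4, 0, 0, 0, 0], [0.3, 0.1, 4, 0, 0, 0, -0.2], [0.3, 0.1, 4, 0, 0, 0, -0.2], [0.3, 0.1, 4, 0, 0, 0, -0.2]],
  ],
)

```text
time_s: 10.02
tcp_pos: [0.5175, -0.1881, -0.0054]
ee_rot: [[0.927, 0.376, 0.003], [0.376, -0.927, -0.001], [0.002, 0.002, -1.0]]
contact_force: [0.1, 0.4, 5.6]
width: 0.63
grip_force: 63.7
```

Run:
```python
from h import *
move(jig(.005,0),.07,16.35)
```

```text
move cm [ 15.2943 -25.292   -7.559 ] turn z 0.1 at [ 0.5175 -0.1881 -0.0054] yaw 22.1 F [0.0574 0.4107 5.6459] w 0.6304008429404456 t 10.025
```

Request:
drive_tool(
  series=[
    [[0, 0, -4, 0, 0, 0, -0.2], [2, -3, -7.5, 0, 0, 0.05, -0.2], [5, -8, -7.5, 0, 0, 0.1, -0.2], [8, -13, -7.5, 0, 0, 0.1, -0.2], [11, -18, -7.5, 0, 0, 0.1, -0.2], [14, -23, -7.5, 0, 0, 0.1, -0.2], [15.3, -25.3, -7.5, 0, 0, 0.1, -0.2], [15.3, -25.3, -7.5, 0, 0, 0.1, -0.2], [15.3, -25.3, -7.5, 0, 0, 0.1, -0.2]],
  ],
)

```text
time_s: 11.15
tcp_pos: [0.5621, 0.104, 0.0679]
ee_rot: [[0.959, 0.282, -0.001], [0.282, -0.959, -0.001], [-0.001, 0.0, -1.0]]
contact_force: [0.4, -0.3, -1.2]
width: 0.632
grip_force: 63.4
```

Run:
```python
from h import *
move(jig(.005,0),.0125,16.35)
p,d=arm.grab_frame('side')
for q in arm.masks_of('side','packer_a'):
    v,u=np.nonzero(q['region']);P=world('side',d,u,v);r=(P[:,:2]-O);X=np.c_[r@ex,r@ey,P[:,2]]*1000
    m=np.median(X,0)
    if abs(m[1])<60: print(q['p'],np.percentile(X,[4,50,96],axis=0).round().tolist())
```

```text
move cm [0.1637 0.0543 5.5433] turn z 0.0 at [0.5621 0.104  0.0679] yaw 16.36 F [ 0.414  -0.2876 -1.1602] w 0.6315663653837548 t 11.15
0.47 [[-9.0, -23.0, 76.0], [-3.0, -1.0, 100.0], [9.0, 21.0, 117.0]]
0.44 [[1.0, -27.0, 18.0], [19.0, -7.0, 37.0], [34.0, 25.0, 73.0]]
```

Request:
drive_tool(
  series=[
    [[0, 0, 3, 0, 0, 0, -0.2], [0, 0, 5, 0, 0, 0, -0.2], [0, 0, 5.5, 0, 0, 0, -0.2], [0, 0, 5.6, 0, 0, 0, -0.2], [0, 0, 5.6, 0, 0, 0, 0.5], [0, 0, 5.6, 0, 0, 0, 1], [0, 0, 5.6, 0, 0, 0, 1], [0, 0, 1, 0, 0, 0, 1], [0, 0, -3, 0, 0, 0, 1], [0, 0, -3, 0, 0, 0, 1]],
  ],
)

```text
time_s: 12.5
tcp_pos: [0.5664, 0.1049, 0.1024]
ee_rot: [[0.959, 0.282, 0.009], [0.282, -0.959, 0.001], [0.008, 0.002, -1.0]]
contact_force: [0.3, 1.2, -0.1]
width: 0.997
grip_force: 0.0
```

Run:
```python
from h import *
move(jig(-.165,0),.10,16.35)
p,d=grab('side','s5.png')
cv2.imwrite('pics/c5.png',cv2.resize(p[150:270,240:380,::-1],None,fx=5,fy=5,interpolation=2))
```

```text
move cm [-17.2755   0.0136   0.0938] turn z 0.001 at [0.5664 0.1049 0.1024] yaw 16.39 F [ 0.2872  1.1549 -0.0643] w 0.996686017306855 t 12.5
```

View pics/c5.png

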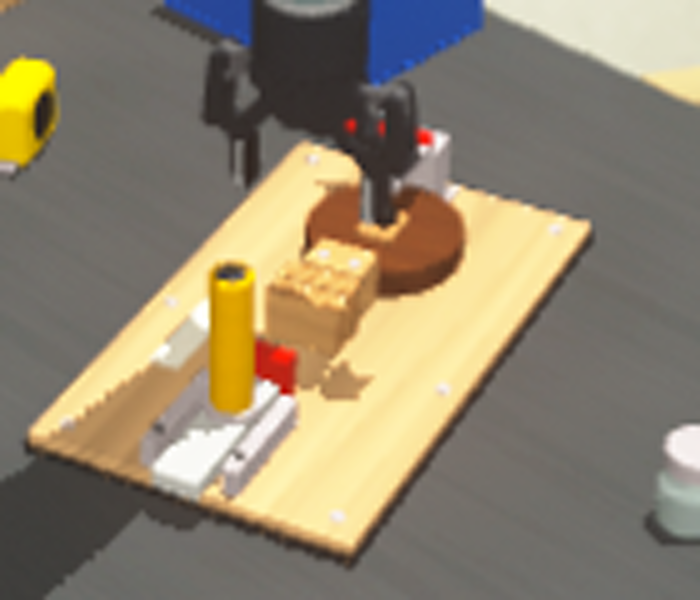

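The crop shows both packers upright and square in front of the block, at crop (320,290), with the pad still back. Now a test push: fingers shut, over and behind the yellow handle.

Request:
drive_tool(
  series=[
    [[0, 0, -4, 0, 0, 0, -1], [0, 0, -8, 0, 0, 0, -1], [-4, 0, -8, 0, 0, 0, -1], [-9, 0, -8, 0, 0, 0, -1], [-14, 0, -8, 0, 0, 0, -1], [-16.3, 0, -8, 0, 0, 0, -1], [-16.3, 0, -6, 0, 0, 0, -1], [-16.3, 0, -2, 0, 0, 0, -1], [-16.3, 0, 2, 0, 0, 0, -1], [-16.3, 0, 2, 0, 0, 0, -1]],
  ],
)

```text
time_s: 13.8
tcp_pos: [0.4011, 0.0587, 0.0744]
ee_rot: [[0.959, 0.282, -0.01], [0.282, -0.959, 0.0], [-0.01, -0.003, -1.0]]
contact_force: [0.4, 1.2, 0.0]
width: 0.001
grip_force: 0.0
```

```bash
cat >> h.py <<'E'
def st():
    o=arm.get_obs();r=o['tcp_pos'][:2]-O;print('jig x,y',r@ex*1000,r@ey*1000,'z',o['tcp_pos'][2],'F along jig',o['contact_force'][:2]@ex,o['contact_force'],'t',o['time_s'])
E
python3 -c "
from h import *
st()"
```

```text
jig x,y -163.8791568164021 2.435520106757497 z 0.07436177545880182 F along jig 0.7195934234360666 [0.3864 1.239  0.0194] t 13.8
```

Request:
drive_tool(
  series=[
    [[1.5, 0.2, 0, 0, 0, 0, -1], [2.5, 0.2, 0, 0, 0, 0, -1], [3.5, 0.2, 0, 0, 0, 0, -1], [4.3, 0.2, 0, 0, 0, 0, -1], [5, 0.2, 0, 0, 0, 0, -1], [5.6, 0.2, 0, 0, 0, 0, -1], [6.2, 0.2, 0, 0, 0, 0, -1], [6.8, 0.2, 0, 0, 0, 0, -1], [7.3, 0.2, 0, 0, 0, 0, -1], [7.6, 0.2, 0, 0, 0, 0, -1]],
  ],
)

```text
time_s: 15.05
tcp_pos: [0.4793, 0.078, 0.078]
ee_rot: [[0.959, 0.282, -0.001], [0.282, -0.959, -0.001], [-0.001, 0.0, -1.0]]
contact_force: [-4.6, -2.9, 1.4]
width: -0.003
grip_force: 0.0
```

```bash
python3 -c "
from h import *
st()"
```

```text
jig x,y -83.35734933950364 -1.1117915324716774 z 0.07798449855325004 F along jig -5.2018678794803686 [-4.5832 -2.8563  1.4215] t 15.05
```

Request:
drive_tool(
  series=[
    [[0.2, 0, 0, 0, 0, 0, -1], [0.4, 0, 0, 0, 0, 0, -1], [0.6, 0, 0, 0, 0, 0, -1], [0.6, 0, 0, 0, 0, 0, -1]],
  ],
)

```text
time_s: 15.55
tcp_pos: [0.4849, 0.0796, 0.078]
ee_rot: [[0.959, 0.282, -0.002], [0.282, -0.959, -0.001], [-0.002, 0.0, -1.0]]
contact_force: [-5.5, -2.7, 2.3]
width: 0.002
grip_force: 0.0
```

```bash
python3 -c "
from h import *
st()
arm.grab_frame('top')
print(arm.pinpoint('top','clamp_pad'))
p,d=arm.grab_frame('side')
cv2.imwrite('pics/c6.png',cv2.resize(p[150:270,240:380,::-1],None,fx=5,fy=5,interpolation=2))
"
```

```text
jig x,y -77.58912274992628 -1.0840268644621873 z 0.07795308106833096 F along jig -6.006912999680112 [-5.4697 -2.694   2.3406] t 15.55
[]
```

View pics/c6.png

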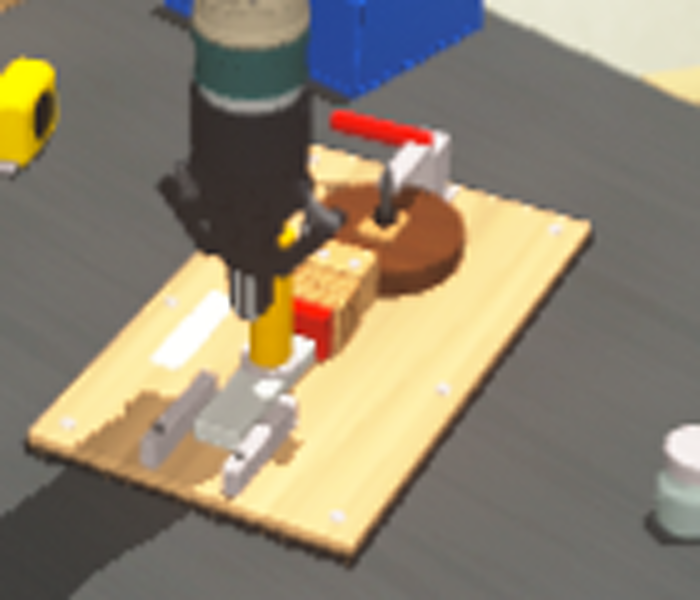

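The crop shows the pad at (315,330), near or at the packers, which are sliding toward the block. Only spring force so far. Continuing to the firm stop.

Request:
drive_tool(
  series=[
    [[0.15, 0, 0, 0, 0, 0, -1], [0.3, 0, 0, 0, 0, 0, -1], [0.3, 0, 0, 0, 0, 0, -1]],
  ],
)

```text
time_s: 16.08
tcp_pos: [0.4853, 0.0797, 0.0773]
ee_rot: [[0.96, 0.281, -0.006], [0.281, -0.96, -0.002], [-0.007, 0.0, -1.0]]
contact_force: [-9.8, -5.5, 3.5]
width: -0.0
grip_force: 0.0
```

Request:
drive_tool(
  series=[
    [[0.15, 0, 0, 0, 0, 0, -1], [0.3, 0, 0, 0, 0, 0, -1], [0.3, 0, 0, 0, 0, 0, -1]],
  ],
)

```text
time_s: 16.45
tcp_pos: [0.485, 0.0797, 0.0763]
ee_rot: [[0.96, 0.281, -0.012], [0.281, -0.96, -0.004], [-0.013, 0.001, -1.0]]
contact_force: [-13.0, -6.5, 4.7]
width: -0.0
grip_force: 0.0
```

```bash
python3 -c "
from h import *
st()"
```

```text
jig x,y -77.37378828937122 -1.0450835895492527 z 0.0762656219324452 F along jig -14.343646110920172 [-13.037   -6.5145   4.7183] t 16.45
```

```bash
cat > red.py <<'E'
from h import *
def an(p,d,n):
    H,W=d.shape;vv,uu=np.mgrid[:H,:W];P=world('side',d,uu.ravel(),vv.ravel());q=P[:,:2]-O
    X=np.c_[q@ex,q@ey,P[:,2]]*1000;c=p.reshape(-1,3).astype(int)
    red=(c[:,0]>110)&(c[:,1]<60)&(c[:,2]<60)&(X[:,0]<30)&(X[:,0]>-90)&(abs(X[:,1])<35)&(X[:,2]>18)&(X[:,2]<65)
    # back-facing (near) face of pad, low part right of the handle
    b=red&(X[:,2]<50)&(X[:,1]<-8);print(n,'red near face x',np.median(X[b,0]).round(1),X[b,0].std().round(1),b.sum(),'top',np.median(X[red&(X[:,2]>54),0]).round(1))
    k=(X[:,1]<-15)&(X[:,1]>-40)&(X[:,0]>-15)&(X[:,0]<80)&(X[:,2]>25)&(X[:,2]<66)
    print(np.histogram(X[k,0],np.arange(-15,80,4)))
an(np.load('sidep.npy'),None or __import__('numpy').load('sided.npy') if __import__('os').path.exists('sided.npy') else arm.grab_frame('side')[1],'x') if 0 else None
E
python3 - <<'E'
from red import *
p=cv2.imread('pics/side0.png')[:,:,::-1]
X=np.load('sideP.npy').reshape(-1,3)
# initial view: reuse stored world points
q=X[:,:2]-O;Y=np.c_[q@ex,q@ey,X[:,2]]*1000;c=p.reshape(-1,3).astype(int)
red=(c[:,0]>110)&(c[:,1]<60)&(c[:,2]<60)&(Y[:,0]<30)&(Y[:,0]>-90)&(abs(Y[:,1])<35)&(Y[:,2]>18)&(Y[:,2]<65)
b=red&(Y[:,2]<50)&(Y[:,1]<-8);print('start',np.median(Y[b,0]).round(1),Y[b,0].std(),b.sum(),np.median(Y[red&(Y[:,2]>54),0]))
p,d=grab('side','s7.png');an(p,d,'now')
p,d=grab('top','t7.png')
cv2.imwrite('pics/c7.png',np.hstack([cv2.resize(cv2.imread('pics/s7.png')[175:245,280:350],None,fx=8,fy=8,interpolation=2)[:560,:400], cv2.resize(p[140:230,240:290,::-1],None,fx=6.2222,fy=6.2222,interpolation=2)[:560,:400]]) if 0 else cv2.resize(cv2.imread('pics/s7.png')[185:235,285:335],None,fx=11,fy=11,interpolation=2))
E
```

```text
start -68.6 3.6188749460018648 19 -68.50507701217063
now red near face x -11.2 3.3 22 top -11.9
(array([13,  5,  7,  8, 14,  7,  7,  3,  7,  5,  5,  7,  1,  5,  3,  6,  5,
        4,  8,  3,  7,  5,  5]), array([-15, -11,  -7,  -3,   1,   5,   9,  13,  17,  21,  25,  29,  33,
        37,  41,  45,  49,  53,  57,  61,  65,  69,  73,  77]))
```

View pics/c7.png

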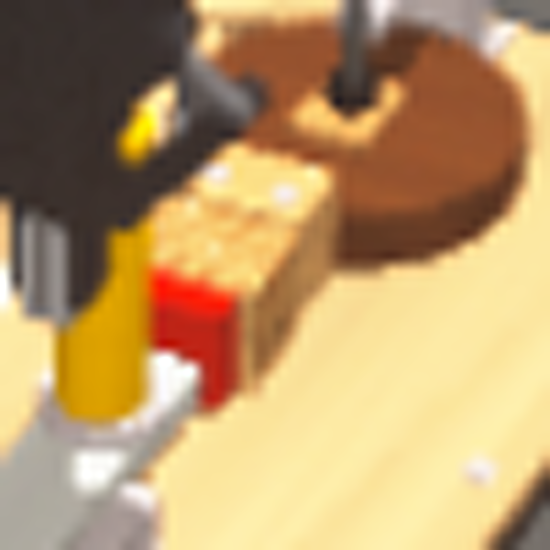

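The pad's near face has moved about 57 mm (−68.6 to −11.2), so this is the dead stop and not a pinch. The face at about 41 mm leaves two packers about 5 mm loose, so a third is needed. Backing off and fetching the packer at (397,231).

Request:
drive_tool(
  series=[
    [[-2, 0, 0, 0, 0, 0, -1], [-4, 0, 0, 0, 0, 0, -1], [-6, 0, 0, 0, 0, 0, -1], [-8, 0, 0, 0, 0, 0, -1], [-9, 0, -1, 0, 0, 0, -1], [-9, 0, -4, 0, 0, 0, 0], [-9, 0, -4, 0, 0, 0, 1]],
  ],
)

```text
time_s: 17.42
tcp_pos: [0.409, 0.0564, 0.1214]
ee_rot: [[0.959, 0.282, 0.009], [0.282, -0.959, 0.001], [0.008, 0.002, -1.0]]
contact_force: [0.3, 0.1, -0.1]
width: 0.418
grip_force: 0.0
```

Run:
```python
from h import *
st();move((.417,-.307),.10,-15.5)
```

```text
jig x,y -156.9328933964421 -2.0133987932229855 z 0.12142426348185484 F along jig 0.2872821793471688 [ 0.2833  0.0548 -0.0908] t 17.425
move cm [-9.4983 35.086   2.1252] turn z 0.556 at [0.409  0.0564 0.1214] yaw 16.38 F [ 0.2833  0.0548 -0.0908] w 0.41834308186424435 t 17.425
```

Request:
drive_tool(
  series=[
    [[-1.5, 5, 0, 0, 0, 0.1, 1], [-3, 11, 0, 0, 0, 0.25, 1], [-4.5, 17, 0, 0, 0, 0.4, 1], [-6, 23, 0, 0, 0, 0.556, 1], [-7.8, 29, 1, 0, 0, 0.556, 1], [-9.5, 35, 2, 0, 0, 0.556, 1], [-9.5, 35, 6, 0, 0, 0.556, 1], [-9.5, 35, 7, 0, 0, 0.556, 1], [-9.5, 35, 7, 0, 0, 0.556, 1]],
  ],
)

```text
time_s: 18.55
tcp_pos: [0.4119, -0.3052, 0.0474]
ee_rot: [[0.964, -0.266, -0.002], [-0.266, -0.964, 0.002], [-0.002, -0.001, -1.0]]
contact_force: [-0.9, -0.5, 0.7]
width: 0.999
grip_force: 0.0
```

Run:
```python
from h import *
move((.417,-.307),-.007,-15.5)
```

```text
move cm [0.5537 0.0472 5.4402] turn z 0.001 at [ 0.4119 -0.3052  0.0474] yaw -15.44 F [-0.8602 -0.5251  0.6655] w 0.999452461821758 t 18.55
```

Request:
drive_tool(
  series=[
    [[0.5, 0, 3, 0, 0, 0, 1], [0.5, 0, 5.3, 0, 0, 0, 1], [0.5, 0, 5.4, 0, 0, 0, 1], [0.5, 0, 5.4, 0, 0, 0, 0], [0.5, 0, 5.4, 0, 0, 0, -0.2], [0.5, 0, 5.4, 0, 0, 0, -0.2], [0.5, 0, 5.4, 0, 0, 0, -0.2]],
  ],
)

```text
time_s: 19.42
tcp_pos: [0.4189, -0.3091, -0.0038]
ee_rot: [[0.964, -0.267, 0.003], [-0.267, -0.964, -0.002], [0.004, 0.001, -1.0]]
contact_force: [-0.2, 0.5, 6.2]
width: 0.634
grip_force: 64.2
```

Run:
```python
from h import *
move(jig(-.014,0),.075,16.35)
```

```text
move cm [  1.366  -42.6539  -7.9369] turn z -0.555 at [ 0.4189 -0.3091 -0.0038] yaw -15.47 F [-0.2006  0.5397  6.2116] w 0.6337726393962158 t 19.425
```

Request:
drive_tool(
  series=[
    [[0, 0, -4, 0, 0, 0, -0.2], [1, -5, -8, 0, 0, -0.1, -0.2], [2, -11, -8, 0, 0, -0.25, -0.2], [3, -17, -8, 0, 0, -0.4, -0.2], [4, -23, -8, 0, 0, -0.555, -0.2], [5, -29, -8, 0, 0, -0.555, -0.2], [6, -35, -8, 0, 0, -0.555, -0.2], [4, -39, -8, 0, 0, -0.555, -0.2], [1.4, -42.6, -8, 0, 0, -0.555, -0.2], [1.4, -42.6, -8, 0, 0, -0.555, -0.2], [1.4, -42.6, -8, 0, 0, -0.555, -0.2], [1.4, -42.6, -8, 0, 0, -0.555, -0.2]],
  ],
)

```text
time_s: 20.92
tcp_pos: [0.545, 0.098, 0.0745]
ee_rot: [[0.96, 0.279, 0.001], [0.279, -0.96, -0.0], [0.001, 0.0, -1.0]]
contact_force: [0.1, 0.3, -0.9]
width: 0.632
grip_force: 63.4
```

Run:
```python
from h import *
st();move(jig(-.014,0),.0145,16.35)
p,d=arm.grab_frame('side')
for q in arm.masks_of('side','packer_a'):
    v,u=np.nonzero(q['region']);P=world('side',d,u,v);r=(P[:,:2]-O);X=np.c_[r@ex,r@ey,P[:,2]]*1000
    if abs(np.median(X,0)[1])<60: print(q['p'],np.percentile(X,[4,50,96],axis=0).round().tolist())
```

```text
jig x,y -14.691057156307062 -0.37456614961089746 z 0.07447582770046782 F along jig 0.15513036342446465 [ 0.0774  0.2873 -0.8981] t 20.925
move cm [ 0.0653 -0.0401  5.9976] turn z -0.002 at [0.545  0.098  0.0745] yaw 16.23 F [ 0.0774  0.2873 -0.8981] w 0.63172803467288 t 20.925
0.65 [[-4.0, -28.0, 19.0], [1.0, -6.0, 38.0], [11.0, 23.0, 58.0]]
0.52 [[-29.0, -27.0, 78.0], [-22.0, -0.0, 105.0], [-6.0, 25.0, 120.0]]
```

Request:
drive_tool(
  series=[
    [[0, 0, 3, 0, 0, 0, -0.2], [0, 0, 5, 0, 0, 0, -0.2], [0, 0, 5.8, 0, 0, 0, -0.2], [0, 0, 6.1, 0, 0, 0, -0.2], [0, 0, 6.1, 0, 0, 0, 0.5], [0, 0, 6.1, 0, 0, 0, 1], [0, 0, 6.1, 0, 0, 0, 1], [0, 0, 2, 0, 0, 0, 1], [0, 0, -4, 0, 0, 0, 1], [0, 0, -8, 0, 0, 0, -1], [0, 0, -8, 0, 0, 0, -1]],
  ],
)

```text
time_s: 22.4
tcp_pos: [0.5481, 0.0993, 0.1588]
ee_rot: [[0.96, 0.281, 0.009], [0.281, -0.96, 0.001], [0.009, 0.002, -1.0]]
contact_force: [0.2, -0.3, -0.1]
width: 0.605
grip_force: 0.0
```

Run:
```python
from h import *
st();move(jig(-.16,0),.078,16.35)
p,d=arm.grab_frame('side')
for q in arm.masks_of('side','packer_a'):
    v,u=np.nonzero(q['region']);P=world('side',d,u,v);r=(P[:,:2]-O);X=np.c_[r@ex,r@ey,P[:,2]]*1000
    if abs(np.median(X,0)[1])<60: print(q['p'],np.percentile(X,[4,50,96],axis=0).round().tolist())
```

```text
jig x,y -11.385818201732638 -0.018875353654698158 z 0.15878183706104684 F along jig 0.07940512294472087 [ 0.1623 -0.2712 -0.1344] t 22.4
move cm [-14.9336  -0.0093   7.9439] turn z -0.001 at [0.5481 0.0993 0.1588] yaw 16.32 F [ 0.1623 -0.2712 -0.1344] w 0.6045005720216996 t 22.4
0.61 [[-29.0, -28.0, 24.0], [-23.0, -8.0, 50.0], [-3.0, 24.0, 62.0]]
0.55 [[-4.0, -28.0, 42.0], [6.0, -9.0, 57.0], [18.0, 19.0, 62.0]]
```

All three are standing. Going over and behind the handle for the final push.

Request:
drive_tool(
  series=[
    [[0, 0, -2.5, 0, 0, 0, -1], [-4, 0, -2.5, 0, 0, 0, -1], [-9, 0, -2.5, 0, 0, 0, -1], [-13.5, 0, -2.5, 0, 0, 0, -1], [-15, 0, -2.5, 0, 0, 0, -1], [-15, 0, 0, 0, 0, 0, -1], [-15, 0, 4, 0, 0, 0, -1], [-15, 0, 8, 0, 0, 0, -1], [-15, 0, 8, 0, 0, 0, -1], [-15, 0, 8, 0, 0, 0, -1]],
  ],
)

```text
time_s: 23.75
tcp_pos: [0.4012, 0.0569, 0.0747]
ee_rot: [[0.96, 0.281, 0.0], [0.281, -0.96, 0.0], [0.0, 0.0, -1.0]]
contact_force: [1.0, -0.0, 0.5]
width: -0.001
grip_force: 0.0
```

Request:
drive_tool(
  series=[
    [[1.5, 0, 0, 0, 0, 0, -1], [2.5, 0, 0, 0, 0, 0, -1], [3.3, 0, 0, 0, 0, 0, -1], [4, 0, 0, 0, 0, 0, -1], [4.6, 0, 0, 0, 0, 0, -1], [5.2, 0, 0, 0, 0, 0, -1], [5.7, 0, 0, 0, 0, 0, -1], [6, 0, 0, 0, 0, 0, -1], [6, 0, 0, 0, 0, 0, -1]],
  ],
)

```text
time_s: 24.88
tcp_pos: [0.4581, 0.0738, 0.074]
ee_rot: [[0.96, 0.281, -0.0], [0.281, -0.96, 0.0], [-0.0, -0.0, -1.0]]
contact_force: [-3.2, -1.1, -0.4]
width: 0.001
grip_force: 0.0
```

```bash
python3 -c "
from h import *
st()"
```

```text
jig x,y -104.84956151094953 0.8748809973772512 z 0.07402458498176392 F along jig -3.368542575747859 [-3.1994 -1.0603 -0.4334] t 24.875
```

Request:
drive_tool(
  series=[
    [[0.3, 0, 0, 0, 0, 0, -1], [0.6, 0, 0, 0, 0, 0, -1], [0.9, 0, 0, 0, 0, 0, -1], [1.2, 0, 0, 0, 0, 0, -1], [1.4, 0, 0, 0, 0, 0, -1], [1.6, 0, 0, 0, 0, 0, -1], [1.7, 0, 0, 0, 0, 0, -1], [1.7, 0, 0, 0, 0, 0, -1]],
  ],
)

```text
time_s: 25.88
tcp_pos: [0.4711, 0.0773, 0.0735]
ee_rot: [[0.96, 0.28, -0.006], [0.28, -0.96, -0.003], [-0.007, 0.001, -1.0]]
contact_force: [-8.7, -6.5, 5.5]
width: -0.001
grip_force: 0.0
```

```bash
python3 -c "
from h import *
st()"
```

```text
jig x,y -91.40276543831368 0.534599541177895 z 0.0735474726137382 F along jig -10.141000185510524 [-8.6657 -6.4855  5.5249] t 25.875
```

It went firm at −91.4, which is 14 mm short of the dead stop (−77.4). That puts the face at about 40 mm, so three is right. Pushing further until the packers carry about 10 N beyond the spring (about 15 N total).

Request:
drive_tool(
  series=[
    [[0.2, 0, 0, 0, 0, 0, -1], [0.35, 0, 0, 0, 0, 0, -1], [0.35, 0, 0, 0, 0, 0, -1], [0.35, 0, 0, 0, 0, 0, -1], [0.35, 0, 0, 0, 0, 0, -1]],
  ],
)

```text
time_s: 26.5
tcp_pos: [0.4712, 0.0767, 0.0722]
ee_rot: [[0.96, 0.279, -0.012], [0.279, -0.96, -0.007], [-0.014, 0.003, -1.0]]
contact_force: [-13.3, -10.3, 3.0]
width: -0.0
grip_force: 0.0
```

```bash
python3 -c "
from h import *
st()
p,d=arm.grab_frame('side')
cv2.imwrite('pics/c8.png',cv2.resize(p[175:245,270:350,::-1],None,fx=8,fy=8,interpolation=2))
"
```

```text
jig x,y -91.51843644674794 -0.05788067516456084 z 0.07219857755861678 F along jig -15.670020638474712 [-13.3213 -10.2571   3.0492] t 26.5
```

View pics/c8.png

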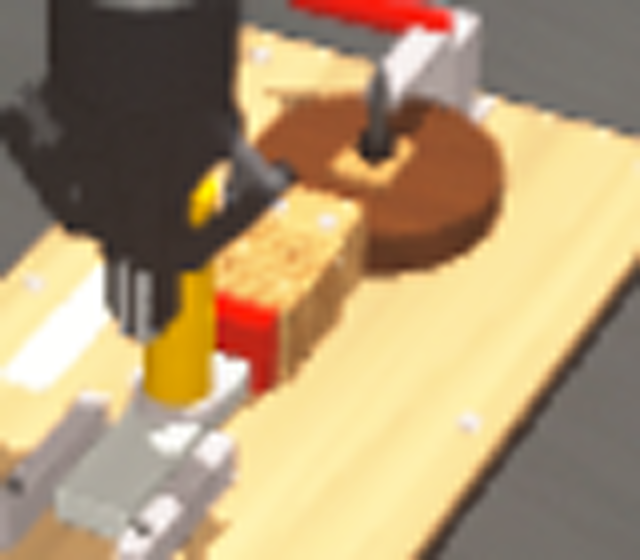

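The crop shows the pad, three packers and the block in one tight upright line. The fingers are behind the handle at (140,300). Checking that the hold is steady.

Request:
drive_tool(
  series=[
    [[0, 0, 0, 0, 0, 0, -1], [0, 0, 0, 0, 0, 0, -1], [0, 0, 0, 0, 0, 0, -1], [0, 0, 0, 0, 0, 0, -1], [0, 0, 0, 0, 0, 0, -1], [0, 0, 0, 0, 0, 0, -1], [0, 0, 0, 0, 0, 0, -1], [0, 0, 0, 0, 0, 0, -1]],
  ],
)

```text
time_s: 27.55
tcp_pos: [0.4712, 0.0767, 0.0722]
ee_rot: [[0.96, 0.279, -0.012], [0.279, -0.96, -0.007], [-0.014, 0.003, -1.0]]
contact_force: [-13.4, -10.7, 2.9]
width: 0.006
grip_force: 0.0
```

```bash
python3 -c "
from h import *
st()"
```

```text
jig x,y -91.5294046447883 -0.03101972261020876 z 0.0721826343062273 F along jig -15.865375207688661 [-13.3861 -10.7304   2.8601] t 27.55
```

The hold is steady at about 16 N on the handle, which is 11–12 N on the packers. Handing in.

```bash
python3 -c "
from h import *
print(arm.close_job())"
```

```text
the job is handed in; nothing more can be done
None
```

I handed the job in with three packers standing upright in line and pinched tight about 14 mm before the clamp's dead stop, with the arm still pushing the handle (an estimated 11–12 N on the packers); two packers had still been loose at the stop.

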